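# Fit the last leg of a child's stool

## Task

The little stool lies upside down on the bench with one leg still missing: take its matching leg, shouldered just like the ones already fitted, out of the drying rack, and push its tenon fully home in the open slanted bore, so that its shoulder sits down on the bevelled batten, then let go of it. Leave the other turned pieces standing in the rack and do not disturb the other things on the bench.

Things in the scene. Friction and masses are not known exactly. Their poses are not given: they have to be found in the camera images.
- leg: loose stool leg of light wood, 178 mm long, 60 g. Origin: centre of the tenon's end; +z runs along the leg to its foot end. Tenon z 0-28 mm, 16 mm thick (first 5 mm taper from 10 mm); square shoulder at z = 28 mm; straight round shaft 24 mm thick to z = 178 mm. Starts upright, tenon down, in one hole of the rack, shoulder on the rack's top (foot end 195 mm above the bench, the tallest piece there)
- rack: fixed drying rack: brownish wooden block 250 mm (its x) x 64 mm (its y) x 45 mm high, origin at the centre of its underside. Three upright blind holes 17.5 mm wide, 30 mm deep in its top, at x = -80, 0, +80 mm on its centre line, hold the leg, the dowel and the coat peg in any order
- stool: child's stool, fixed, upside down on a 3 mm rubber mat. Origin on the bench under the seat's centre, x along the seat (300 x 200 mm, its underside 27 mm above the bench). Across each end a darker batten, 44 mm high at its ridge, bevelled 25 deg outwards, carries two legs 130 mm apart, square to the bevel. At the +x end both are fitted; at the -x end (towards the robot) only one
- socket (a point): centre of the open bore's mouth on the bevel of the stool's -x batten, 61.5 mm above the bench, at x = -100, y = +65 or -65 mm in the stool's frame. +z points out along the bore, 25 deg from vertical, leaning to its -x end; y is level, along the batten. Bore 17.5 mm wide, 30 mm deep. Leg home: its origin at z = -28 mm here, its z along this z. Let go, it stays, leaning up to 4 deg by play
- fitted_top (a point): centre of the foot end (upper end, 197 mm above the bench) of the leg already fitted beside the open bore, 130 mm from it along the batten; this fixed leg shows 150 mm of 24 mm shaft above the bevel, like the two at the far end, and the new leg ends up parallel to it
- dowel: plain thin dowel of light wood, 16 mm in diameter and 150 mm long, without a shoulder, upright in another hole of the rack; origin at the centre of its lower end. To be left alone
- coat_peg: turned coat peg of light wood, 112 mm long with a 38 mm mushroom head and the same 16 mm tenon, upright in the rack's remaining hole; origin at the centre of its lower end. To be left alone
- sanding_block: cork sanding block 65 x 110 x 30 mm lying on the stool's upward-facing underside between the battens; origin at the centre of its underside. To be left alone
- hammer: hammer 290 mm long lying on the bench to the right, handle along its x axis, origin under its middle. To be left alone
- glue: white glue bottle, 60 mm wide and 170 mm tall, standing towards the back; origin at the centre of its underside. To be left alone
- log_round: short piece of branch with bark, 62 mm wide and 56 mm tall, standing on end to the right; origin at the centre of its underside. To be left alone
- tape_measure: tape measure 68 x 36 x 62 mm standing on the bench near the robot; origin at the centre of its underside. To be left alone
There are look-alikes about, which are no part of the job. Leave any green look-alike of the leg alone.

How it is judged:
By the outcome, as a careful person would: the job done as asked, in the order asked, and still so for the second after the job is handed in, with the robot touching nothing.
It also fails if it takes over 48 s, if anything falls off the work surface, if the arm or the gripper's body presses on something with over 40 N, if the wrist force passes 120 N, or if a joint passes its speed limit or range.

## Robot

A 6-joint arm with a two-finger parallel gripper is mounted at the origin on the work surface. World frame = base frame: x ahead of the robot, y to its left, z up, the work surface at z = 0. Lengths are in mm, angles in rad, forces in N, time in s.
With the tool pointing down it reaches from about 400 to 925 mm from the base axis. Payload 12.5 kg.
Tool frame: the origin (TCP) lies on the centre line of the jaws, within the pads' length; the fingertips stand arm.nose_length ahead of it and the grasp point (between the pads) lies 5 mm behind it (arm.nose_length is the distance from the TCP to the fingertips, in mm); z points along the fingers, y is the line along which they close (so a half turn about z gives the same grasp; the last joint's range is limited). The gripper opens to 95 mm and grips with 3 to 60 N. Pads are 20 mm wide; open, the fingers measure 119 mm over their backs; the gripper's body (75 mm by 180 mm) begins 59 mm behind the grasp point.
Start: joints at [-1.328, 0.491, 1.559, -0, 1.092, -0.106], TCP at [213.63, -587.373, 228.661] pointing down, gripper open.
Joint ranges: [-3.1, 3.1], [-0.84, 2.19], [0.05, 2.79], [-1.13, 4.28], [0.06, 2.93], [-2.69, 2.69]. Speed limits (rad/s): [2.22, 2.22, 2.79, 3.14, 3.14, 3.14].

## Interface

Orientations are given as [roll, pitch, yaw] about the fixed x, y, z axes, in that order (R = Rz(yaw) Ry(pitch) Rx(roll)).
In Python, from plant import arm gives the robot as it stands.
- The arm moves only by the tool jog_arm, never from a script. Its argument "commands" is a list that holds one entry, the list of rows, each a list of 7 numbers: the shift along the world's x, y, z scaled (see below), then the turn, a rotation vector about the world's x, y, z scaled (see below), then the opening, from 0 (shut) to 1 (fully open). In form: [[[dx, dy, dz, ax, ay, az, hand], ...]]. A call has 1 to 8 rows; each row is the pose to reach, as a shift and turn from the pose commanded when the call began; what a row does not reach only later rows make up. The controller multiplies each number of a shift by 300 mm and each number of a turn by 90 degrees. A row lasts 1/8 s, in which the tool goes at most 62.5 mm and 10.7 degrees, less where a joint would pass 70% of its speed; a pose out of reach is approached as far as the arm can. A call with a number of a shift or a turn outside -1 to 1 is refused whole. A call with a gripper value outside its range is refused whole. The fingers move at their own pace and stop on an object; "newtons" is the grip in N (left out, the last holds). Time passes only in rows, so rows that repeat a pose let the fingers close. It gives the time, the measured TCP pose, the force, the opening and the grip force at its end, in the units of the state.
- arm.observe(): the state, without advancing time (a new reading comes with each control period).
- arm.capture(name): name is "side" or "top" or "wrist"; returns a dict with "image" (384x512x3 uint8, red, green, blue), "fov_y" (degrees; the focal length in pixels is half the picture's height over the tangent of half this angle, whatever the lens; pixels are square), "cx", "cy" (the principal point, pixels), "R" (3x3) and "t" (3): a world point X has camera coordinates R X + t; the wrist camera has in their place "hand_eye" (4x4, takes a point from camera to tool coordinates, whose origin is the TCP and whose axes are the flange's). Camera axes: x right, y down, z forward; pixel columns grow to the right and rows downward; lengths in mm; the calibration is good to about 2 mm. A picture is of the moment at which its call begins: read the wrist's pose just before it. There is no depth.
- arm.job_done(): hands the job in; it is judged then, once.
Trained networks look in a picture, given as the dict that the camera call returned (one of the last four; its "shot" number tells which), for a name from the list of things; names that differ only in an ending like _2 or _b are one class to them, and where a whole thing is asked for, a point or a joint stands for the part that bears it (a point fixed in the world has none). Each returns a list of dicts, best first, with "conf" (0 to 1); they miss things now and then, are a little off and sometimes report something else, mostly with a low value. They report only what shows in the picture. A call takes as long as a camera call. They do not tell look-alikes from the thing itself.
- arm.spot_in(picture, target): "point" ([row, column] in pixels, amid what is visible of it).
The state is a dict: "clock": time; "joint_pos": joint angles; "joint_vel": joint speeds; "joint_torque": joint torques, N m; "tool_pos": TCP position; "tcp_rot": TCP orientation; "contact_force": force on the tool from outside, world axes, zero at the start; "moment": the same for the moment, N m; "width": opening from 0.0 (shut) to 1.0 (fully open); "grasp_force": force on a finger pad.
Only numpy, scipy, OpenCV 4.12 (cv2) and the standard library are available. Lean on these libraries where they do the work, as an engineer would, in place of code of your own. Each camera call takes 0.05 s, during which the arm holds its last target. There are 200 camera calls.

## Working session

There is one attempt and no reset: what is moved stays moved. The work goes in short steps, Python scripts to look and compute and a tool call to move; the robot and the scene stay as the last step left them, time stands still between calls to the robot, and variables do not carry over. Pictures are saved under pics/ and viewed, at most 10 in all, crops included, and the job is handed in when it is done.

Besides the shell and the picture viewer there is one more tool, called after "Emit:" by a JSON object that holds its "op" and its "data". jog_arm: Moves the arm, as the interface text tells. Its arguments: {"type":"object","properties":{"commands":{"type":"array","items":{"type":"array","items":{"type":"array","items":{"type":"number"}}}},"newtons":{"type":"number"}},"required":["commands"]}

```bash
ls; mkdir -p pics; cat > h.py <<'E'
import numpy as np, cv2
from plant import arm
def K(c):
    f=c['image'].shape[0]/2/np.tan(np.radians(c['fov_y'])/2); return f,c['cx'],c['cy']
def proj(c,X):
    f,cx,cy=K(c); p=np.asarray(c['R'])@np.asarray(X,float).reshape(-1,3).T+np.asarray(c['t']).reshape(3,1)
    return np.c_[f*p[0]/p[2]+cx, f*p[1]/p[2]+cy]  # col,row
def ray(c,u,v):
    f,cx,cy=K(c); R=np.asarray(c['R']); d=R.T@np.array([(u-cx)/f,(v-cy)/f,1]); o=-R.T@np.asarray(c['t']).ravel(); return o,d
def atz(c,u,v,z):
    o,d=ray(c,u,v); return o+d*(z-o[2])/d[2]
def save(c,n): cv2.imwrite('pics/'+n+'.png',c['image'][:,:,::-1])
E
python3 - <<'E'
from h import *
import pickle
print({k:np.round(v,3).tolist() if not isinstance(v,str) else v for k,v in arm.observe().items()},arm.nose_length)
d={}
for n in ('top','side'):
    c=arm.capture(n); d[n]=c; cv2.imwrite(f'pics/{n}0.png',cv2.resize(c['image'][:,:,::-1],(800,600)))
    print(n,{k:np.round(c[k],3).tolist() for k in ('fov_y','cx','cy','R','t') if k in c})
    for t in ('leg','rack','stool','socket','fitted_top','dowel','coat_peg','sanding_block','hammer','glue','log_round','tape_measure'):
        print(t,[(np.round(x['point'],1).tolist(),round(x['conf'],2)) for x in arm.spot_in(c,t)][:4])
pickle.dump(d,open('c0.pkl','wb'))
print(arm.observe()['clock'])
E
```

```text
pics
{'clock': 0.0, 'joint_pos': [-1.328, 0.492, 1.559, -0.0, 1.092, -0.106], 'joint_vel': [-0.002, -0.002, -0.001, 0.001, 0.001, 0.001], 'joint_torque': [0.002, -61.263, -25.818, 0.069, 0.048, -0.0], 'tool_pos': [213.563, -587.124, 228.036], 'tcp_rot': [-3.14, -0.0, 0.349], 'contact_force': [0.014, 0.206, -0.504], 'moment': [0.053, -0.041, -0.014], 'grasp_force': 0.0, 'width': 1.001} 14.0
top {'fov_y': 54.555, 'cx': 255.661, 'cy': 189.453, 'R': [[-0.001, -1.0, -0.001], [-0.996, 0.001, -0.085], [0.085, 0.001, -0.996]], 't': [-80.405, 580.883, 1449.152]}
leg [([214.6, 158.7], 0.52)]
rack [([215.6, 167.4], 0.81), ([245.8, 345.0], 0.2)]
stool [([167.0, 279.0], 0.81), ([231.3, 222.9], 0.64)]
socket []
fitted_top [([246.6, 343.7], 0.5)]
dowel []
coat_peg []
sanding_block [([160.0, 282.2], 0.81)]
hammer [([205.1, 370.2], 0.85)]
glue [([145.6, 200.8], 0.73), ([157.7, 282.0], 0.59)]
log_round [([245.0, 343.6], 0.48)]
tape_measure []
side {'fov_y': 46.184, 'cx': 252.649, 'cy': 193.2, 'R': [[-0.933, -0.359, -0.021], [-0.199, 0.565, -0.801], [0.3, -0.743, -0.598]], 't': [503.193, 274.167, 1104.637]}
leg [([261.1, 255.0], 0.95), ([355.3, 216.4], 0.74), ([296.8, 235.6], 0.68)]
rack [([330.9, 243.6], 0.88)]
stool [([206.3, 226.8], 0.77)]
socket []
fitted_top [([166.7, 279.1], 0.52)]
dowel [([288.0, 209.0], 0.76)]
coat_peg [([322.1, 267.3], 0.75), ([167.8, 276.5], 0.74)]
sanding_block [([189.6, 225.2], 0.62)]
hammer [([156.5, 318.6], 0.68)]
glue [([250.8, 160.0], 0.65), ([266.2, 288.1], 0.24)]
log_round [([178.4, 343.5], 0.92)]
tape_measure [([266.5, 288.3], 0.79)]
1.3
```

View pics/top0.png

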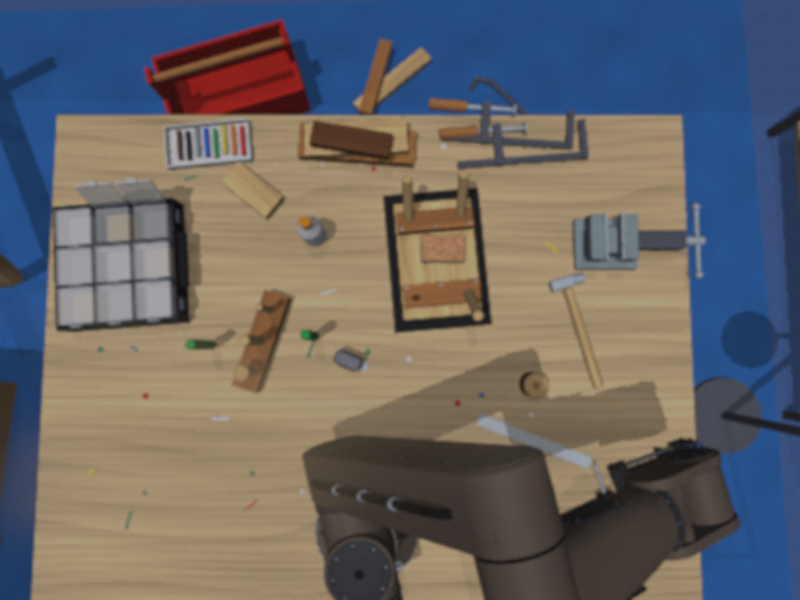

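View pics/side0.png

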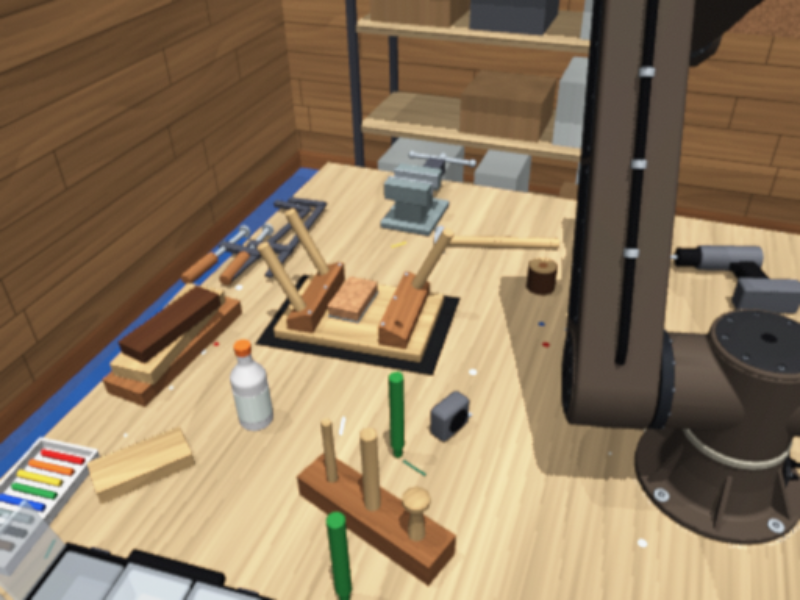

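Top view: rack with three pieces at about (262,340), and the leg is the tall middle piece (side view, 370,435). The stool is at (437,258), with the open bore at (417,297) on its left near batten. Green look-alikes stand at (309,335) and (200,344).

```bash
python3 - <<'E'
from h import *
import pickle
d=pickle.load(open('c0.pkl','rb')); T=d['top'];S=d['side']; s=.64
def tri(a,b):
    o1,d1=ray(T,*a);o2,d2=ray(S,*b)
    A=np.c_[d1,-d2]; k=np.linalg.lstsq(A,o2-o1,rcond=None)[0]; p,q=o1+k[0]*d1,o2+k[1]*d2
    return ((p+q)/2).round(1), np.linalg.norm(p-q).round(1)
print('socket',atz(T,417*s,297*s,61.5),'S bore?')
print('fitted top',atz(T,478*s,316*s,197))
print('leg top tri',tri((247*s,338*s),(369*s,434*s)), atz(T,247*s,338*s,195))
print('rack corners z45',[atz(T,u*s,v*s,45).round(0).tolist() for u,v in((267,290),(291,297),(234,385),(257,391))])
print('mat corners',[atz(T,u*s,v*s,3).round(0).tolist() for u,v in((384,197),(475,188),(490,322),(397,331))])
print('greens',atz(T,309*s,335*s,150),tri((309*s,335*s),(397*s,378*s)),tri((188*s,344*s),(337*s,520*s)))
# crops
a=cv2.resize(T['image'][115:215,240:320,::-1],None,fx=5,fy=5,interpolation=cv2.INTER_CUBIC)
b=cv2.resize(T['image'][175:255,135:215,::-1],None,fx=5,fy=5,interpolation=cv2.INTER_CUBIC)
m=np.zeros((500,800,3),np.uint8); m[:,:400]=a; m[:400,400:]=b; cv2.imwrite('pics/m1.png',m)
E
```

```text
socket [ 575.2264688 -124.1266169   61.5      ] S bore?
fitted top [ 521.29213609 -256.04082649  197.        ]
leg top tri (array([472.3, 260.2, 187.8]), np.float64(1.0)) [472.72628772 258.521454   195.        ]
rack corners z45 [[594.0, 251.0, 45.0], [577.0, 190.0, 45.0], [359.0, 328.0, 45.0], [344.0, 270.0, 45.0]]
mat corners [[842.0, -41.0, 3.0], [866.0, -278.0, 3.0], [516.0, -313.0, 3.0], [493.0, -74.0, 3.0]]
greens [480.13087685 127.57602231 150.        ] (array([481.6, 125.4, 168.2]), np.float64(3.8)) (array([458.6, 394.3, 180.8]), np.float64(2.1))
```

View pics/m1.png

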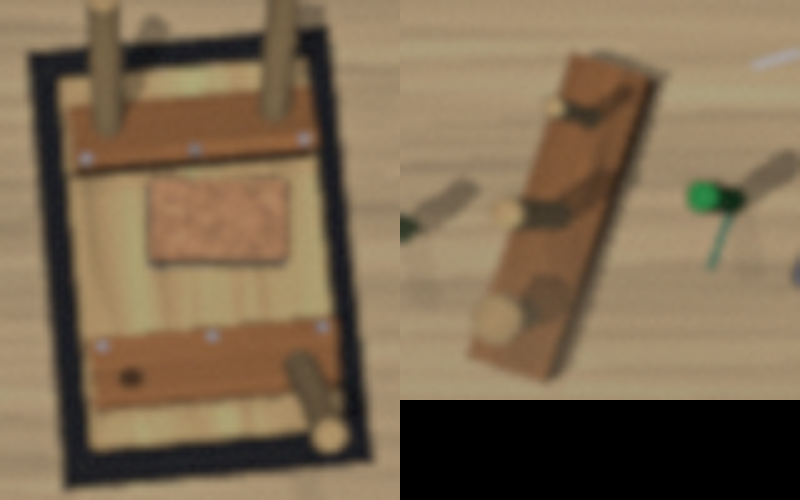

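Crop: bore at (131,377) in the left half, foot of the fitted leg at (330,435). On the right, dowel, leg and coat peg run from far to near, with the leg foot at (508,213). I'll move over the stool for a wrist look.

Emit:
{"op": "jog_arm", "data": {"commands": [[[0.2,0.2,0.2,0,0,-0.05,1],[0.4,0.4,0.4,0,0,-0.1,1],[0.6,0.6,0.5,0,0,-0.17,1],[0.8,0.8,0.5,0,0,-0.17,1],[0.95,1,0.5,0,0,-0.17,1],[0.95,1,0.5,0,0,-0.17,1],[0.95,1,0.5,0,0,-0.17,1],[0.95,1,0.5,0,0,-0.17,1]]]}}

```text
clock: 2.3
tool_pos: [500.5, -284.8, 379.4]
tcp_rot: [3.141, -0.001, 0.086]
contact_force: [-0.5, -1.2, -1.0]
width: 1.0
grasp_force: 0.0
```

Emit:
{"op": "jog_arm", "data": {"commands": [[[-0.1,0.15,0,0,0,0,1],[-0.2,0.3,0,0,0,0,1],[-0.2,0.45,0,0,0,0,1],[-0.2,0.55,0,0,0,0,1],[-0.2,0.55,0,0,0,0,1],[-0.2,0.55,0,0,0,0,1],[-0.2,0.55,0,0,0,0,1]]]}}

```text
clock: 3.18
tool_pos: [438.6, -123.4, 378.4]
tcp_rot: [3.142, 0.001, 0.081]
contact_force: [0.1, 0.1, -0.3]
width: 1.004
grasp_force: 0.0
```

```bash
cat >> h.py <<'E'
from scipy.spatial.transform import Rotation as Ro
def wrist():
    s=arm.observe(); c=arm.capture('wrist'); M=np.eye(4); M[:3,:3]=Ro.from_euler('xyz',s['tcp_rot']).as_matrix(); M[:3,3]=s['tool_pos']
    W=M@np.asarray(c['hand_eye']); c['R']=W[:3,:3].T; c['t']=-W[:3,:3].T@W[:3,3]; return c,s
E
python3 - <<'E'
from h import *
import pickle
c,s=wrist(); pickle.dump(c,open('w1.pkl','wb'))
print(np.round(s['tool_pos'],1),np.round(s['tcp_rot'],3),s['clock'],np.round(c['hand_eye'],2).tolist(),c['fov_y'])
print(proj(c,[[575,-124,61.5],[521,-256,197],[472,259,195]]).round(0))
for t in('socket','fitted_top','leg'): print(t,arm.spot_in(c,t))
cv2.imwrite('pics/w1.png',cv2.resize(c['image'][:,:,::-1],(800,600)))
E
```

```text
[ 438.6 -123.4  378.4] [3.142e+00 1.000e-03 8.100e-02] 3.175 [[0.0, -0.96, -0.29, 81.43], [1.0, -0.0, 0.0, 0.8], [-0.0, -0.29, 0.96, -156.15], [0.0, 0.0, 0.0, 1.0]] 65.50865233123345
[[265.  59.]
 [384. 107.]
 [-86. 114.]]
socket []
fitted_top [{'point': [80.0, 368.5], 'conf': 0.59}]
leg [{'point': [108.4, 9.5], 'conf': 0.61}, {'point': [111.4, 66.5], 'conf': 0.6}]
```

View pics/w1.png

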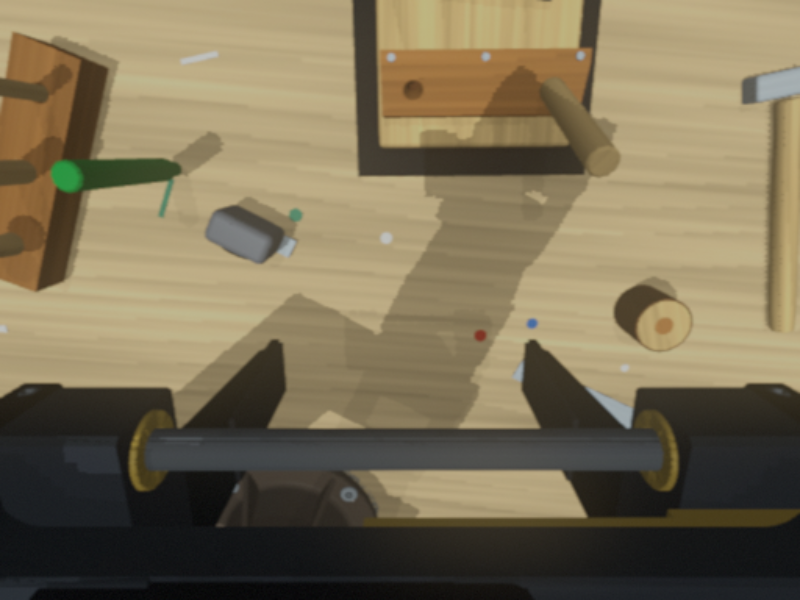

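Wrist view: bore at (413,89), foot of the fitted leg at (602,161), rack at the far left. Next I fit the stool pose from both cameras.

```bash
python3 - <<'E'
from h import *
import pickle
from scipy.optimize import least_squares
W=pickle.load(open('w1.pkl','rb')); T=pickle.load(open('c0.pkl','rb'))['top']
g=W['image'][40:75,245:285].astype(float).sum(2)
m=g<g.min()+ (np.median(g)-g.min())*.5
n,l,st,ce=cv2.connectedComponentsWithStats(m.astype(np.uint8)); print('W dark',[(ce[i]+[245,40],st[i,4]) for i in range(1,n)])
g=T['image'][183:198,258:275].astype(float).sum(2); m=g<g.min()+(np.median(g)-g.min())*.5
n,l,st,ce=cv2.connectedComponentsWithStats(m.astype(np.uint8)); print('T dark',[(ce[i]+[258,183],st[i,4]) for i in range(1,n)])
sk=[-100,65,61.5]; ft=[-100-150*np.sin(np.radians(25)),-65,197.4]
wp=np.array([[413,89],[602,161]])*.64; tp=np.array([[266.2,190.4],[240+330/5,115+435/5]])
def X(p):
    c,s_=np.cos(p[2]),np.sin(p[2]); R=np.array([[c,-s_,0],[s_,c,0],[0,0,1]]); return (R@np.array([sk,ft]).T).T+[p[0],p[1],0]
for name,sel in(('W',(1,0)),('T',(0,1)),('both',(1,1))):
    r=lambda p:np.r_[sel[0]*(proj(W,X(p))-wp).ravel()*1.,sel[1]*(proj(T,X(p))-tp).ravel()*2]
    q=least_squares(r,[675,-130,.08]); print(name,q.x.round(3),X(q.x).round(1).tolist(),q.fun.round(1))
print('screws yaw',[atz(W,u*.64,v*.64,71).round(1).tolist() for u,v in((391,57),(486,56),(580,56))])
print('greens', atz(W,67*.64,176*.64,178))
E
```

```text
W dark [(array([263.91,  56.58]), np.int32(100))]
T dark [(array([265.69230769, 190.        ]), np.int32(13))]
W [ 6.82966e+02 -1.78734e+02  8.20000e-02] [[578.0, -122.2, 61.5], [525.5, -257.0, 197.4]] [-0.5 -0.2  0.4  0.2  0.  -0.   0.  -0. ]
T [ 6.79260e+02 -1.77532e+02  8.60000e-02] [[574.0, -121.4, 61.5], [522.1, -256.4, 197.4]] [-0.   0.  -0.   0.  -0.1 -0.   0.1  0. ]
both [ 6.81849e+02 -1.78130e+02  8.60000e-02] [[576.7, -121.9, 61.5], [524.6, -256.8, 197.4]] [-0.7  0.7  0.1  1.   0.2 -1.4  0.3 -1.4]
screws yaw [[601.5, -100.7, 71.0], [609.2, -185.9, 71.0], [616.0, -270.4, 71.0]]
greens [483.47583528 129.04444814 178.        ]
```

Emit:
{"op": "jog_arm", "data": {"commands": [[[0,0.2,0,0,0,0,1],[0,0.4,0,0,0,0,1],[0,0.6,0,0,0,0,1],[-0.05,0.8,0,0,0,0,1],[-0.1,0.95,0,0,0,0,1],[-0.1,0.95,0,0,0,0,1],[-0.1,0.95,0,0,0,0,1],[-0.1,0.95,0,0,0,0,1]]]}}

```text
clock: 4.38
tool_pos: [409.1, 161.7, 378.6]
tcp_rot: [3.141, 0.0, 0.08]
contact_force: [0.2, 0.6, -0.1]
width: 1.001
grasp_force: 0.0
```

```bash
python3 - <<'E'
from h import *
import pickle
c,s=wrist(); pickle.dump(c,open('w2.pkl','wb'))
print(np.round(s['tool_pos'],1),np.round(s['tcp_rot'],3),s['clock'],np.round(s['joint_pos'],2))
print(proj(c,[[472,259,195]]).round(0))
for t in('leg','dowel','coat_peg'): print(t,arm.spot_in(c,t))
cv2.imwrite('pics/w2.png',cv2.resize(c['image'][:,:,::-1],(800,600)))
E
```

```text
[409.1 161.7 378.6] [3.141 0.    0.08 ] 4.375 [ 0.23  0.08  1.74 -0.    1.32  1.72]
[[173. 108.]]
leg [{'point': [105.2, 282.3], 'conf': 0.93}, {'point': [106.6, 176.9], 'conf': 0.88}, {'point': [106.8, 86.8], 'conf': 0.61}]
dowel [{'point': [46.7, 202.5], 'conf': 0.82}]
coat_peg [{'point': [158.0, 168.7], 'conf': 0.94}]
```

View pics/w2.png

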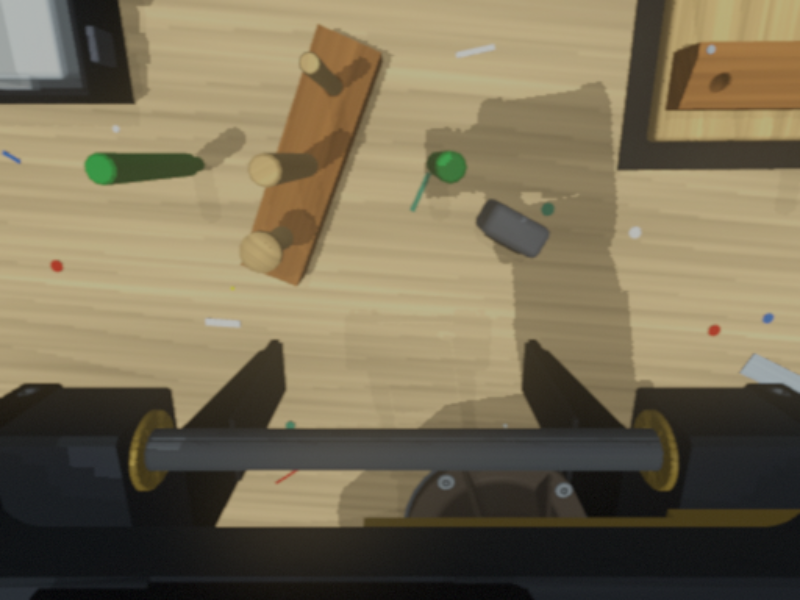

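Wrist view: leg foot at (265,169), dowel at (310,63), coat peg at (262,251), upright green piece at (448,166), bore at (721,81).

```bash
python3 - <<'E'
from h import *
import pickle
c=pickle.load(open('w2.pkl','rb')); W=pickle.load(open('w1.pkl','rb')); s=.64
print('leg',atz(c,265*s,169*s,195),'dowel',atz(c,310*s,63*s,165),'peg',atz(c,262*s,251*s,127),'green',atz(c,448*s,165*s,178))
print('bore w2',atz(c,721*s,81*s,61.5),'w1',atz(W,413*s,89*s,61.5),atz(W,263.9,56.6,61.5))
print('rack z45',[atz(c,u*s,v*s,45).round(0).tolist() for u,v in((318,25),(382,56),(299,285))])
E
```

```text
leg [471.79407838 262.99932079 195.        ] dowel [546.90467281 238.76364595 165.        ] peg [397.17604063 285.1172924  127.        ] green [484.53618115 133.19782682 178.        ]
bore w2 [ 578.24427107 -123.8085003    61.5       ] w1 [ 577.72545437 -122.89621856   61.5       ] [ 578.15990703 -122.24200857   61.5       ]
rack z45 [[598.0, 255.0, 45.0], [577.0, 194.0, 45.0], [344.0, 269.0, 45.0]]
```

Emit:
{"op": "jog_arm", "data": {"commands": [[[0.1,0.17,0,0,0,0,1],[0.21,0.336,0,0,0,0,1],[0.21,0.336,-0.05,0,0,0,1],[0.21,0.336,-0.2,0,0,0,1],[0.21,0.336,-0.35,0,0,0,1],[0.21,0.336,-0.45,0,0,0,1],[0.21,0.336,-0.45,0,0,0,1]]]}}

```text
clock: 5.45
tool_pos: [470.7, 262.3, 242.1]
tcp_rot: [3.14, 0.004, 0.081]
contact_force: [-0.1, -0.7, 0.0]
width: 0.999
grasp_force: 0.0
```

```bash
python3 - <<'E'
from h import *
c,s=wrist()
print(np.round(s['tool_pos'],1),np.round(s['tcp_rot'],3),s['clock'])
print(proj(c,[[472,262.5,195]]))
cv2.imwrite('pics/w3.png',cv2.resize(c['image'][:,:,::-1],(800,600)))
E
```

```text
[470.7 262.3 242.1] [3.14  0.004 0.081] 5.45
[[256.25799499 212.40346225]]
```

View pics/w3.png

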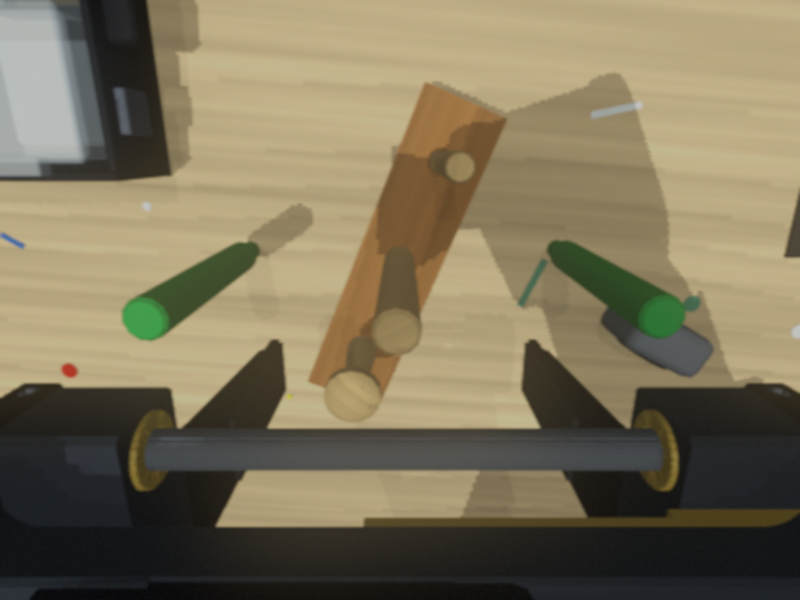

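Leg foot at (396,330), between the fingers and within 2 mm of the prediction. Descending to grip.

Emit:
{"op": "jog_arm", "data": {"commands": [[[0.006,0.005,-0.15,0,0,0,1],[0.006,0.005,-0.27,0,0,0,1],[0.006,0.005,-0.307,0,0,0,1],[0.006,0.005,-0.307,0,0,0,1],[0.006,0.005,-0.307,0,0,0,0.1],[0.006,0.005,-0.307,0,0,0,0.1],[0.006,0.005,-0.307,0,0,0,0.1],[0.006,0.005,-0.307,0,0,0,0.1]]], "newtons": 40}}

```text
clock: 6.5
tool_pos: [473.5, 265.0, 151.8]
tcp_rot: [3.142, -0.0, 0.082]
contact_force: [-1.7, -0.7, -1.3]
width: 0.635
grasp_force: 0.0
```

Emit:
{"op": "jog_arm", "data": {"commands": [[[0,0,0,0,0,0,0.1],[0,0,0,0,0,0,0.1],[0,0,0,0,0,0,0.1],[0,0,0,0,0,0,0.1]]]}}

```text
clock: 7.0
tool_pos: [473.4, 264.9, 151.5]
tcp_rot: [3.141, 0.0, 0.082]
contact_force: [0.7, 0.0, -0.9]
width: 0.247
grasp_force: 40.0
```

Emit:
{"op": "jog_arm", "data": {"commands": [[[0,0,0.05,0,0,0,0.1],[0,0,0.12,0,0,0,0.1],[0,0,0.3,0,0,0,0.1],[0,0,0.5,0,0,0,0.1],[0,0,0.7,0,0,0,0.1],[0,-0.1,0.76,0,0,0,0.1],[0,-0.25,0.76,0,0,0,0.1],[0,-0.4,0.76,0,0,0,0.1]]]}}

```text
clock: 8.0
tool_pos: [472.8, 143.8, 380.8]
tcp_rot: [3.141, -0.001, 0.083]
contact_force: [0.4, 0.8, -0.1]
width: 0.249
grasp_force: 40.0
```

Emit:
{"op": "jog_arm", "data": {"commands": [[[0.02,-0.17,0,0,0,0,0.1],[0.05,-0.34,0,0,0,0,0.1],[0.08,-0.51,0,0,0,0,0.1],[0.08,-0.68,0,0.005,-0.06,0,0.1],[0.08,-0.83,0,0.01,-0.12,0,0.1],[0.08,-0.9,0,0.015,-0.2,0,0.1],[0.08,-0.91,0,0.0236,-0.277,0,0.1],[0.08,-0.91,0,0.0236,-0.277,0,0.1]]]}}

```text
clock: 9.0
tool_pos: [496.1, -128.3, 380.3]
tcp_rot: [-3.14, -0.437, 0.08]
contact_force: [0.1, -0.3, -0.7]
width: 0.25
grasp_force: 40.0
```

```bash
python3 - <<'E'
from h import *
s=arm.observe(); print({k:np.round(s[k],3).tolist() for k in('clock','tool_pos','tcp_rot','joint_pos','width','grasp_force','contact_force')})
R=Ro.from_euler('xyz',s['tcp_rot']).as_matrix(); print(R[:,2],R[:,1])
E
```

```text
{'clock': 9.0, 'tool_pos': [496.085, -128.341, 380.297], 'tcp_rot': [-3.14, -0.437, 0.08], 'joint_pos': [-0.502, 0.049, 1.839, 0.301, 0.906, 0.844], 'width': 0.25, 'grasp_force': 39.981, 'contact_force': [0.096, -0.341, -0.72]}
[ 0.42145643  0.03509136 -0.90616945] [ 0.08036893 -0.99676444 -0.00122032]
```

Emit:
{"op": "jog_arm", "data": {"commands": [[[0.03,0,-0.15,0,0,0,0.1],[0.042,-0.001,-0.3,0,0,0,0.1],[0.042,-0.001,-0.45,0,0,0,0.1],[0.042,-0.001,-0.54,0,0,0,0.1],[0.042,-0.001,-0.566,0,0,0,0.1],[0.042,-0.001,-0.566,0,0,0,0.1]]]}}

```text
clock: 9.75
tool_pos: [510.7, -128.1, 210.3]
tcp_rot: [-3.14, -0.437, 0.082]
contact_force: [-0.1, 0.5, 0.4]
width: 0.249
grasp_force: 40.0
```

```bash
python3 - <<'E'
from h import *
import pickle
c,s=wrist(); S=arm.capture('side'); T=arm.capture('top'); pickle.dump((c,S,T,s),open('p4.pkl','wb'))
print(np.round(s['tool_pos'],1),np.round(s['tcp_rot'],3),s['clock'])
R=Ro.from_euler('xyz',s['tcp_rot']).as_matrix(); z=R[:,2]
P=np.array([s['tool_pos']+z*d for d in(134.5,106.5,-43.5)]+[np.array([578,-122.8,61.5])])
for n,k in(('w',c),('s',S),('t',T)): print(n,proj(k,P).round(1).tolist())
def cr(k,r,q,f): return cv2.resize(k['image'][r:r+int(300/f)*1,q:q+int(400/f),::-1],(400,300),interpolation=cv2.INTER_CUBIC)
m=np.zeros((600,800,3),np.uint8)
pw=proj(c,P)[3]; ps=proj(S,P)[3]; pt=proj(T,P)[3]
o=[]
for k,p,f,(y,x) in((c,pw,3,(0,0)),(S,ps,5,(0,400)),(T,pt,5,(300,0))):
    r=int(np.clip(p[1]-150/f,0,384-300/f)); q=int(np.clip(p[0]-200/f,0,512-400/f)); m[y:y+300,x:x+400]=cr(k,r,q,f); o.append((q,r,f))
print('crop col,row,scale',o); cv2.imwrite('pics/m4.png',m)
E
```

```text
[ 510.7 -128.1  210.3] [-3.14  -0.437  0.082] 9.75
w [[256.8, 182.1], [256.7, 190.3], [255.8, 291.2], [257.4, 176.5]]
s [[258.2, 200.3], [262.0, 194.0], [284.6, 156.7], [254.9, 206.9]]
t [[266.8, 191.6], [267.3, 194.2], [270.2, 210.1], [266.5, 189.4]]
crop col,row,scale [(190, 126, 3), (214, 176, 5), (226, 159, 5)]
```

View pics/m4.png

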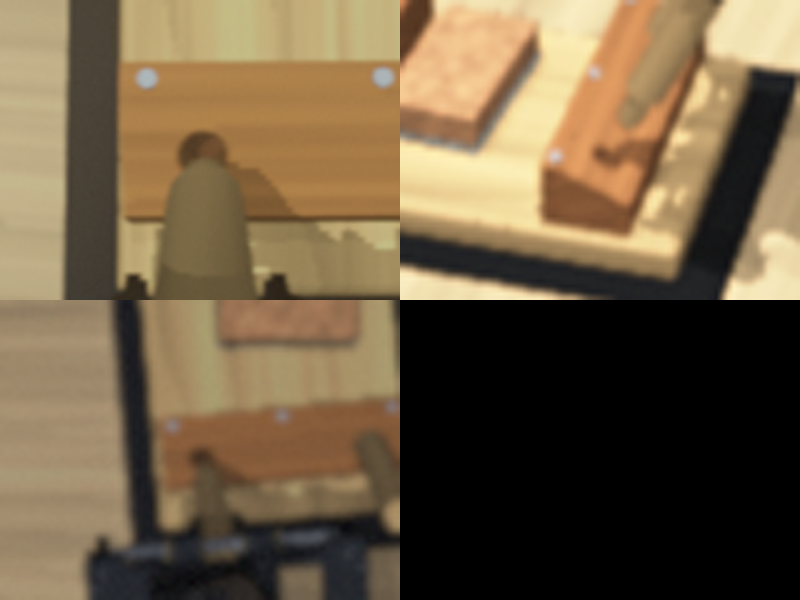

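Wrist crop: bore at (202,150), tenon tip just below it and centred. Side crop: the leg's line runs to the bore at (607,155). It's aligned, so I'll advance along the bore axis.

Emit:
{"op": "jog_arm", "data": {"commands": [[[0.005,0,-0.03,0,0,0,0.1],[0.02,0.001,-0.06,0,0,0,0.1],[0.034,0.002,-0.09,0,0,0,0.1],[0.047,0.003,-0.115,0,0,0,0.1],[0.047,0.003,-0.115,0,0,0,0.1]]], "newtons": 50}}

```text
clock: 10.52
tool_pos: [524.7, -127.0, 174.4]
tcp_rot: [-3.139, -0.436, 0.081]
contact_force: [4.9, 4.4, -1.8]
width: 0.246
grasp_force: 50.0
```

Emit:
{"op": "jog_arm", "data": {"commands": [[[0.006,0.003,-0.01,0,0,0,0.1],[0.012,0.004,-0.02,0,0,0,0.1],[0.017,0.004,-0.03,0,0,0,0.1],[0.022,0.005,-0.038,0,0,0,0.1],[0.022,0.005,-0.038,0,0,0,0.1]]]}}

```text
clock: 11.15
tool_pos: [530.7, -126.0, 163.5]
tcp_rot: [-3.14, -0.436, 0.081]
contact_force: [1.3, 0.1, -1.1]
width: 0.246
grasp_force: 50.0
```

Emit:
{"op": "jog_arm", "data": {"commands": [[[0.004,0,-0.008,0,0,0,0.1],[0.007,0.001,-0.015,0,0,0,0.1],[0.0085,0.001,-0.018,0,0,0,0.1],[0.0085,0.001,-0.018,0,0,0,0.1]]]}}

```text
clock: 11.65
tool_pos: [533.1, -125.7, 158.8]
tcp_rot: [-3.14, -0.437, 0.082]
contact_force: [-4.1, 1.1, 7.0]
width: 0.251
grasp_force: 50.0
```

Emit:
{"op": "jog_arm", "data": {"commands": [[[0.002,0,-0.004,0,0,0,0.1],[0.004,0,-0.008,0,0,0,0.1],[0.004,0,-0.008,0,0,0,0.1]]]}}

```text
clock: 12.02
tool_pos: [534.0, -125.6, 158.6]
tcp_rot: [-3.142, -0.44, 0.083]
contact_force: [-25.7, 1.5, 41.5]
width: 0.243
grasp_force: 50.0
```

Emit:
{"op": "jog_arm", "data": {"commands": [[[-0.004,0,0.007,0,0,0,0.1],[-0.004,0,0.007,0,0,0,0.1]]]}}

```text
clock: 12.28
tool_pos: [533.5, -125.7, 158.6]
tcp_rot: [-3.14, -0.438, 0.081]
contact_force: [-5.3, 2.5, 12.3]
width: 0.244
grasp_force: 50.0
```

```bash
python3 - <<'E'
from h import *
c,s=wrist(); S=arm.capture('side'); print(np.round(s['tool_pos'],1),np.round(s['contact_force'],1),s['clock'])
m=np.zeros((600,800,3),np.uint8)
m[:,:400]=cv2.resize(c['image'][110:260,205:305,::-1],(400,600),interpolation=cv2.INTER_CUBIC)
m[:,400:]=cv2.resize(S['image'][130:250,215:295,::-1],(400,600),interpolation=cv2.INTER_CUBIC)
cv2.imwrite('pics/m5.png',m)
E
```

```text
[ 533.5 -125.7  158.6] [-5.3  2.5 12.3] 12.275
```

View pics/m5.png

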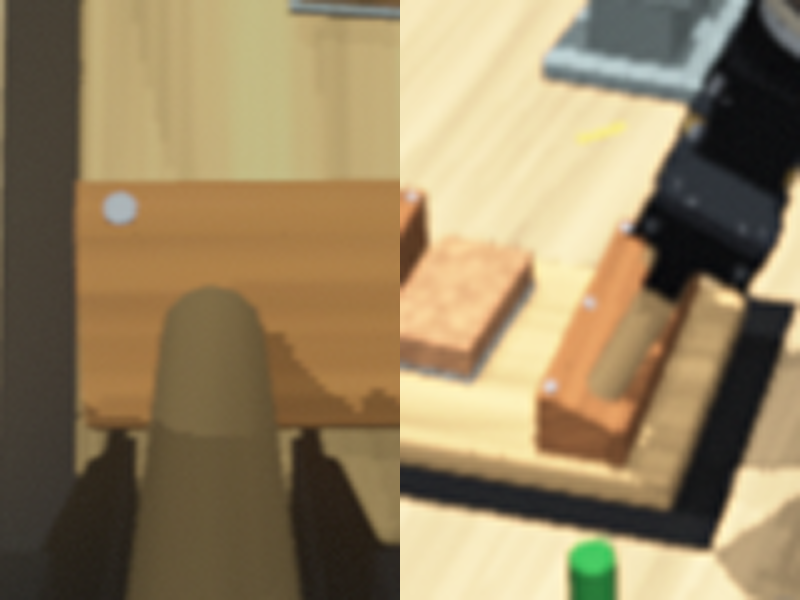

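The shoulder rests flush on the bevel, with no tenon showing. Releasing and backing out along the axis.

Emit:
{"op": "jog_arm", "data": {"commands": [[[0,0,0,0,0,0,0.7],[0,0,0,0,0,0,0.7],[0,0,0,0,0,0,0.7],[0,0,0,0,0,0,0.7],[0,0,0,0,0,0,0.7],[-0.03,-0.0026,0.065,0,0,0,0.7],[-0.08,-0.007,0.172,0,0,0,0.7],[-0.13,-0.011,0.28,0,0,0,0.7]]]}}

```text
clock: 13.38
tool_pos: [493.7, -129.0, 242.8]
tcp_rot: [-3.14, -0.436, 0.081]
contact_force: [1.4, 0.6, -0.1]
width: 0.696
grasp_force: 0.0
```

Emit:
{"op": "jog_arm", "data": {"commands": [[[-0.05,0,0.12,0,0,0,0.7],[-0.05,0.01,0.3,0,0,0,0.7],[-0.05,0.01,0.3,0,0,0,0.7],[-0.05,0.01,0.3,0,0,0,0.7]]]}}

```text
clock: 13.88
tool_pos: [479.0, -125.8, 331.7]
tcp_rot: [-3.14, -0.436, 0.081]
contact_force: [0.1, -0.4, 0.6]
width: 0.7
grasp_force: 0.0
```

```bash
python3 - <<'E'
from h import *
c,s=wrist(); S=arm.capture('side'); print(np.round(s['tool_pos'],1),np.round(s['contact_force'],1),s['clock'],s['width'])
a=np.array([-.4211,-.0359,.9063]); P=np.array([578,-122.8,61.5])+np.outer([0,150],a)
P=np.r_[P,P+130*np.array([.085,-.9964,0])]
print(proj(c,P).round(0).tolist(),proj(S,P).round(0).tolist())
m=np.zeros((600,800,3),np.uint8)
m[:,:400]=cv2.resize(c['image'][:300,200:400,::-1],(400,600))
m[:,400:]=cv2.resize(S['image'][110:290,190:310,::-1],(400,600),interpolation=cv2.INTER_CUBIC)
cv2.imwrite('pics/m6.png',m)
E
```

```text
[ 479.  -125.8  331.7] [ 0.1 -0.4  0.6] 13.875 0.7000552579324101
[[261.0, 171.0], [262.0, 204.0], [346.0, 170.0], [387.0, 204.0]] [[255.0, 207.0], [276.0, 172.0], [266.0, 182.0], [287.0, 148.0]]
```

View pics/m6.png

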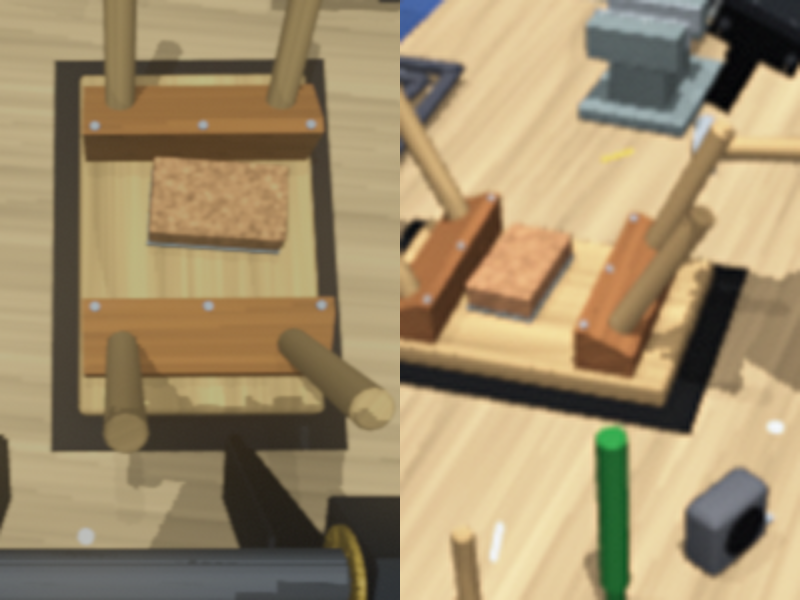

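Both views show the new leg standing in the bore, released. Its foot is at (126,432) in the wrist crop and (700,215) in the side crop, leaning slightly back through play. I'll check that length and lean match a fully seated leg.

```bash
python3 - <<'E'
from h import *
c,s=wrist(); S=arm.capture('side')
for k in range(2,6):
    t=np.radians(25+k); 
    for out in (0,6):
        f=np.array([578,-122.8,61.5])+(150+out)*np.array([-np.sin(t)*.996,-np.sin(t)*.085,np.cos(t)])
        print(k,out,proj(c,f).round(1),proj(S,f).round(1))
b=np.array([263,216.]);
def tri(a,b):
    o1,d1=ray(c,*a);o2,d2=ray(S,*b); k=np.linalg.lstsq(np.c_[d1,-d2],o2-o1,rcond=None)[0]; p,q=o1+k[0]*d1,o2+k[1]*d2; return (p+q)/2,np.linalg.norm(p-q)
p,e=tri((263,216),(280,174.5)); q,e2=tri((386.,204),(286.2,149.5))
for x,ee,b in((p,e,[578,-122.8,61.5]),(q,e2,[589,-252.3,61.5])):
    v=x-np.array(b); print(x.round(1),ee,'len',np.linalg.norm(v),'tilt',np.degrees(np.arccos(v[2]/np.linalg.norm(v))))
E
```

```text
2 0 [[262.3 208.5]] [[277.9 172.7]]
2 6 [[262.4 210.8]] [[278.9 171.2]]
3 0 [[262.3 210.8]] [[278.7 173.1]]
3 6 [[262.4 213.2]] [[279.7 171.7]]
4 0 [[262.3 213.1]] [[279.5 173.6]]
4 6 [[262.4 215.6]] [[280.6 172.2]]
5 0 [[262.3 215.3]] [[280.3 174.1]]
5 6 [[262.4 218. ]] [[281.4 172.7]]
[ 503.5 -129.8  189.7] 1.5823607065491871 len 148.44435496648762 tilt 30.26552405725705
[ 526.7 -258.5  191.4] 1.5045733590383128 len 144.21192169646326 tilt 25.741622125424474
```

```bash
python3 -c "
from plant import arm
print(arm.job_done())"
```

```text
the job is handed in; nothing more can be done
None
```

The leg is pushed home in the open bore and released, leaning back about 4–5° by my measurement (the allowed play is 4°); no other pieces were moved that I could see, and the job is handed in at about 14 s.

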